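# Gauge a forged candle holder and show it to the inspection camera

## Robot

A 7-joint arm with a two-finger parallel gripper is mounted at the origin on the work surface. World frame = base frame: x ahead of the robot, y to its left, z up, the work surface at z = 0. Lengths are in m, angles in rad, forces in N, time in s.
With the tool pointing down it reaches from about 0.425 to 0.925 m from the base axis. Payload 6.8 kg.
Tool frame: the origin (TCP) lies at the very end of the fingers, on their centre line; the grasp point (between the pads) lies 19 mm behind it; z points along the fingers, y is the line along which they close (so a half turn about z gives the same grasp; the last joint's range is limited). The gripper opens to 85 mm and grips with 20 to 120 N. Pads are 22 mm wide; open, the fingers measure 114 mm over their backs; the gripper's body (76 mm by 85 mm) begins 54 mm behind the grasp point. The pads swing forward as they close: fully open they stand 13 mm farther back than shut.
Start: joints at [-1.223, 0.477, 0.022, 1.555, -0.011, 1.109, -0.083], TCP at [0.297, 0.606, 0.231] pointing down, gripper open.
Joint ranges: [-2.96, 2.96], [-0.34, 2.1], [-1.41, 1.46], [0.24, 2.44], [-1.37, 4.51], [0.17, 1.92], [-2.96, 2.96]. Speed limits (rad/s): [2.39, 2.39, 3.14, 3.14, 3.14, 3.14, 3.14].

## Interface

Orientations are given as a unit quaternion [w, x, y, z].
In Python, from station import get_obs, read_camera, hand_in gives the robot as it stands.
- The arm moves only by the tool arm_command, never from a script. Its argument "commands" is one flat list of numbers, 7 for each row, row after row: the shift along the tool's x, y, z in m, then the turn, a rotation vector about the tool's x, y, z in degrees, then the opening, from 0 (shut) to 1 (fully open). In form: [tx, ty, tz, rx, ry, rz, fingers, tx, ty, tz, rx, ry, rz, fingers, ...]. A call has 1 to 8 rows; each row is the pose to reach, as a shift and turn from the pose commanded when the call began, along the tool's axes at that moment; what a row does not reach only later rows make up. A row lasts 1/10 s, in which the tool goes at most 50 mm and 8.59 degrees, less where a joint would pass 70% of its speed; a pose out of reach is approached as far as the arm can. A call with a gripper value outside its range is refused whole. The fingers move at their own pace and stop on an object; "force" is the grip in N (left out, the last holds). Time passes only in rows, so rows that repeat a pose let the fingers close. It gives the time, the measured TCP pose, the force, the opening and the grip force at its end, in the units of the state.
- get_obs(): the state, without advancing time (a new reading comes with each control period).
- read_camera(name): name is "scene" or "top" or "wrist"; returns a dict with "img" (480x640x3 uint8, red, green, blue), "camera_matrix" (3x3 intrinsics, pixels), "k1" (the pictures are not rectified: a ray, as slopes to the right and down, at radius r is drawn at 1 + k1 r^2 times it, then the intrinsics apply), "pose" (4x4, takes a point from camera to world coordinates). Camera axes: x right, y down, z forward; pixel columns grow to the right and rows downward; lengths in m; the calibration is good to about 2 mm. A picture is of the moment at which its call begins. There is no depth.
- hand_in(): hands the job in; it is judged then, once.
The state is a dict: "t": time; "q": joint angles; "joint_vel": joint speeds; "joint_torque": joint torques, N m; "eef_pos": TCP position; "tool_rot": TCP orientation; "contact_force": force on the tool from outside, world axes, zero at the start; "torque": the same for the moment, N m; "gripper_width": opening from 0.0 (shut) to 1.0 (fully open); "grasp_force": force on a finger pad.
Only numpy, scipy, OpenCV 4.12 (cv2) and the standard library are available. Lean on these libraries where they do the work, as an engineer would, in place of code of your own. Each camera call takes 0.05 s, during which the arm holds its last target. There are 200 camera calls.

## Task

Check the iron candle holder's socket: take the red-knobbed taper gauge out of its wooden block, set it fully home in the socket of the iron candle holder as that stands on the bench, and let go of the gauge. Then pick the candle holder up by its socket, gauge still in it, and hold it upright in the air in front of the inspection camera: the socket's mouth straight above the yellow spot and level with the middle of the lens, the finger loop pointing straight away from the camera. Finish while holding it there, still, and leave the brass candlestick, the iron pot and the big key where they are.

Things in the scene. Friction and masses are not known exactly. Their poses are not given: they have to be found in the camera images.
- holder: Dark iron candle holder, 0.35-0.5 kg: base disc 100 mm wide, 6 thick (edge 10 high); on its centre an upright round socket, 44 outer, 32 inner diameter, 58 deep, mouth 70 above the underside. A flat finger loop (44 wide, 9 high) reaches 90 from the centre. Origin: centre of underside; z up along the socket, x towards the loop. Lift by the socket from above, at any yaw, gauge in it.
- holder_mouth (a point): Centre of the socket's mouth on the candle holder, 70 mm above its underside, on the socket's axis. Axes as holder.
- holder_loop (a point): Outer part of the finger loop, 86 mm from the candle holder's axis along its x, 4.5 mm above its underside.
- gauge: Taper gauge, 0.11-0.17 kg, 73 mm tall. From the tip: steel stem, diameter 16 growing to 28.4 at 40 mm; brass collar, diameter 37, 40-45 mm; red knob, diameter 22, 45-73 mm, lifted from above. Origin: centre of the tip; z up. Starts upright in the block, collar on its top. Fully home, the collar lies on the socket's mouth: tip 30 above the holder's underside, knob top 33 above the mouth.
- block: Fixed wooden block 75 x 75 x 50 mm with a hole 33 mm wide and 44 mm deep in the middle of its top, where the gauge stands at the start. Origin: centre of the underside.
- stand: Fixed stand of the inspection camera. Origin: underside of its thin grey foot disc (76 mm across, 6 high), right under the yellow spot (28 across) at the disc's centre. x is level, from the spot to the mast (18 thick, 282 tall, 250 from the spot; mast base 140 wide, 12 high, from x = 190 to 290 mm).
- lens (a point): Middle of the front of the inspection camera's lens (black, 40 mm across, on a white housing 56 wide, 52 high). Its height is 170 to 230 mm above the bench, differing from start to start; it looks level along -x of stand. The lens front is 160 mm from the vertical through the yellow spot. Axes as stand.
- focus (a point): Point in the air where the middle of the socket's mouth is to be held: straight above the yellow spot, level with the middle of the lens, 160 mm before it. Axes as stand: x points to the camera, so that the loop must point along -x.
- brass_stick: Bystander: a brass candlestick, foot 84 mm across, 78 mm tall, without a loop. Origin: centre of the underside.
- pot: Bystander: small black cast-iron pot with lid and knob, 96 mm across, 88 mm tall. Origin: centre of the underside.
- key: Bystander: a big forged key lying on the bench, about 155 mm long. Origin: under the middle of its ring; x along its shank.
Not all that is in view belongs to the job. There is more than one size of the block; the one meant has the size given above.

How it is judged:
By the outcome, as a careful person would: the job done as asked, in the order asked, and still so for the second after the job is handed in, while the arm keeps its last pose, push and grip.
It also fails if it takes over 61 s, if anything falls off the work surface, if the arm or the gripper's body presses on something with over 40 N, if the wrist force passes 120 N, or if a joint passes its speed limit or range.

## Working session

There is one attempt and no reset: what is moved stays moved. The work goes in short steps, Python scripts to look and compute and a tool call to move; the robot and the scene stay as the last step left them, time stands still between calls to the robot, and variables do not carry over. Pictures are saved under pics/ and viewed, at most 10 in all, crops included, and the job is handed in when it is done.

Besides the shell and the picture viewer there is one more tool, called after "Emit:" as name(argument=value, ...) on one line, values as JSON. arm_command: Moves the arm, as the interface text tells. Its arguments: {"type":"object","properties":{"commands":{"type":"array","items":{"type":"number"}},"force":{"type":"number"}},"required":["commands"]}

```bash
mkdir -p pics; cat > h.py <<'E'
import numpy as np, cv2
from station import get_obs, read_camera, hand_in
from scipy.spatial.transform import Rotation as R
def cam(n):
    c=read_camera(n); np.savez(f'{n}.npz',**c); return c
def load(n): return dict(np.load(f'{n}.npz'))
def ray(c,u,v):
    K=np.array(c['camera_matrix']);k=float(c['k1']);d=np.array([(u-K[0,2])/K[0,0],(v-K[1,2])/K[1,1]])
    s=cv2.undistortPoints(np.array([[[u,v]]],float),K,np.array([k,0,0,0.]))[0,0]
    T=np.array(c['pose']);return T[:3,3],T[:3,:3]@np.array([s[0],s[1],1])
def atz(c,u,v,z):
    o,d=ray(c,u,v);return o+d*(z-o[2])/d[2]
def proj(c,p):
    T=np.array(c['pose']);q=T[:3,:3].T@(np.array(p)-T[:3,3]);x=q[:2]/q[2];x=x*(1+float(c['k1'])*(x@x))
    K=np.array(c['camera_matrix']);return K[:2,:2]@x+K[:2,2]
def tri(c1,p1,c2,p2):
    o1,d1=ray(c1,*p1);o2,d2=ray(c2,*p2)
    t=np.linalg.lstsq(np.c_[d1,-d2],o2-o1,rcond=None)[0];a=o1+d1*t[0];b=o2+d2*t[1];return (a+b)/2,np.linalg.norm(a-b)
def Rt(o): q=o['tool_rot'];return R.from_quat([q[1],q[2],q[3],q[0]])
def save(c,n): cv2.imwrite(f'pics/{n}.png',c['img'][:,:,::-1])
E
python3 - <<'E'
from h import *
for n in('scene','top'):
    c=cam(n);save(c,n+'0');print(n,np.round(c['pose'],3).tolist(),c['k1'],c['camera_matrix'][0])
o=get_obs();print(o['t'],o['eef_pos'],Rt(o).as_matrix().round(3).tolist(),o['gripper_width'])
E
```

```text
scene [[-0.75, 0.551, -0.366, 0.973], [0.662, 0.62, -0.422, 0.47], [-0.005, -0.558, -0.83, 1.01], [0.0, 0.0, 0.0, 1.0]] -0.13723316981681896 [487.01359637   0.         319.54973659]
top [[0.027, -0.996, 0.087, 0.495], [-1.0, -0.027, 0.003, 0.013], [-0.0, -0.087, -0.996, 0.925], [0.0, 0.0, 0.0, 1.0]] 0.005107727800955594 [458.20141329   0.         312.2394957 ]
0.1 [0.29690698 0.60559332 0.2304162 ] [[-0.898, 0.44, -0.001], [0.44, 0.898, -0.002], [-0.0, -0.002, -1.0]] 1.000241194839979
```

View pics/scene0.png

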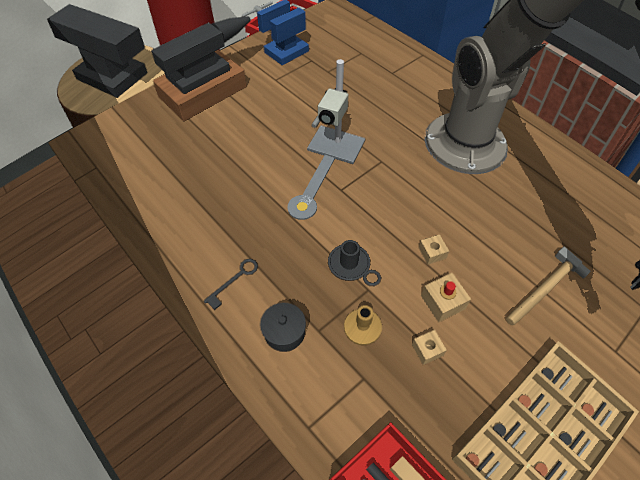

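View pics/top0.png

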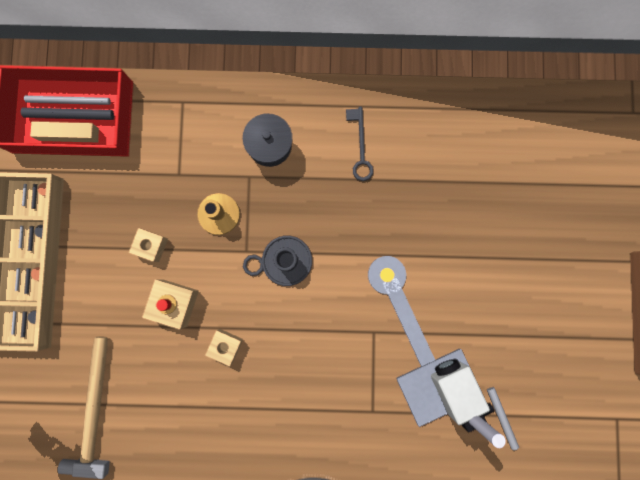

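The scene view shows the red knob at (449,288) in the large block. The two small empty blocks are at (434,247) and (429,346). The iron holder is at (348,255) with its loop at (372,278), and the brass stick (no loop) is at (363,322). The pot is at (283,325), the key at (232,282), the yellow spot at (302,206) and the lens at (326,117).
In the top view the knob is at (164,305), the holder mouth at (287,260), the loop at (254,265), the spot at (387,275) and the lens near (447,367).
Candidates: for the gauge and block, top (168,305) against the small blocks at (147,246) and (224,348), so I choose (168,305), which holds the red knob. For the holder, (287,262) against brass (217,213) and pot (268,140), so I choose (287,262), which is iron with a loop. A close crop will check both.

```bash
python3 - <<'E'
from h import *
c=load('top');s=load('scene')
a=c['img'][220:420,130:400];a=cv2.resize(a,None,fx=2.9,fy=2.9,interpolation=cv2.INTER_CUBIC)
cv2.imwrite('pics/tc.png',a[:,:,::-1])
b=s['img'][85:315,290:480];b=cv2.resize(b,None,fx=2.6,fy=2.6,interpolation=cv2.INTER_CUBIC)
cv2.imwrite('pics/sc.png',b[:,:,::-1])
def blob(c,m,box):
    x0,y0,x1,y1=box;k=np.zeros(m.shape,bool);k[y0:y1,x0:x1]=1
    v,u=np.where(m&k);return (u.mean().round(1),v.mean().round(1)),len(u)
for n,c,bk,by in(('s',s,(430,270,470,310),(285,190,320,220)),('t',c,(150,290,180,320),(370,255,410,295))):
    h=cv2.cvtColor(c['img'],cv2.COLOR_RGB2HSV).astype(int)
    red=((h[...,0]<8)|(h[...,0]>172))&(h[...,1]>180)&(h[...,2]>90)
    yel=(h[...,0]>18)&(h[...,0]<35)&(h[...,1]>140)&(h[...,2]>150)
    p=blob(c,red,bk);q=blob(c,yel,by);print(n,p,atz(c,*p[0],.068).round(4),q,atz(c,*q[0],.006).round(4))
c=load('top')
print('hold',atz(c,287,260,.07),atz(c,254,265,.0045));print(tri(c,(287,260),s,(350,243)))
E
```

```text
s ((np.float64(449.7), np.float64(287.8)), 100) [0.4414 0.2895 0.068 ] ((np.float64(301.8), np.float64(206.1)), 69) [ 0.5104 -0.1324  0.006 ]
t ((np.float64(162.9), np.float64(304.6)), 106) [0.4436 0.2885 0.068 ] ((np.float64(386.5), np.float64(274.5)), 120) [ 0.5116 -0.1352  0.006 ]
hold [0.53239451 0.06105158 0.07      ] [0.5234109  0.13064867 0.0045    ]
(array([0.53066272, 0.06210813, 0.07755527]), np.float64(0.004083170851324256))
```

View pics/tc.png

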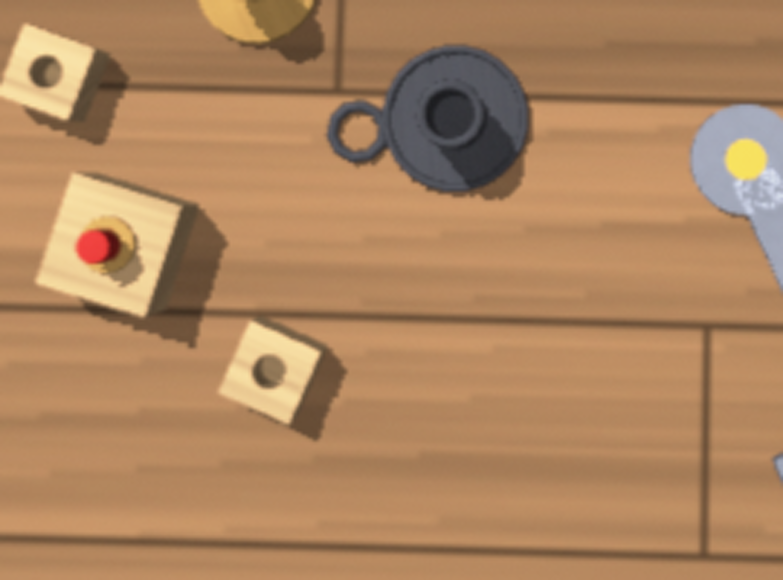

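View pics/sc.png

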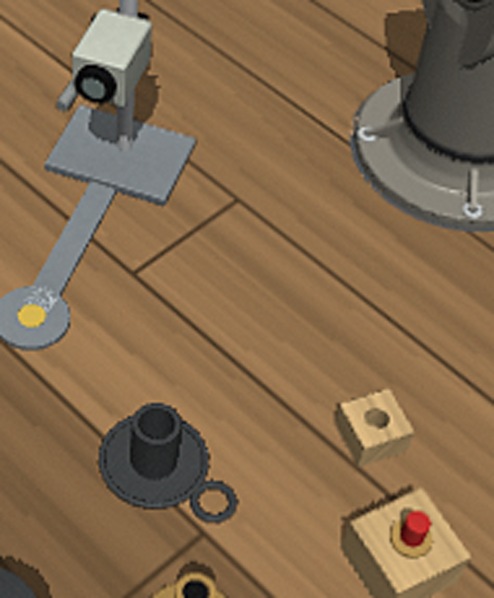

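```bash
python3 - <<'E'
from h import *
c=load('top');s=load('scene')
print('knob',atz(c,162.8,304.8,.083),atz(s,450.2,285.5,.083),'collar',atz(c,168,304.5,.055))
print('mouth',atz(c,286.2,259.3,.07),atz(s,350,246.8,.07),'base',atz(c,287.6,260.7,.008),'loopc',atz(c,253.4,265.2,.0045),atz(s,372.3,277.5,.0045))
print('lens tri',tri(c,(447,367),s,(327,117.5)))
sp=np.array([.511,-.134]);m=atz(c,498.5,441,.282);print('mast',m,np.linalg.norm(m[:2]-sp),m[:2]-sp)
m2=atz(s,340,62,.282);print('mast s',m2,m2[:2]-sp,np.linalg.norm(m2[:2]-sp))
d=(m[:2]-sp);d/=np.linalg.norm(d)
l=sp+160*d/1000
for z in(.17,.18,.19,.2,.21,.22,.23):print(z,proj(s,[*l,z]).round(1),proj(c,[*l,z]).round(1))
# block edge yaw
o=get_obs();M=Rt(o).as_matrix();p=np.array(o['eef_pos'])
E
```

```text
knob [0.44410597 0.28382463 0.083     ] [0.44479964 0.28942961 0.083     ] collar [0.44323074 0.28309565 0.055     ]
mouth [0.53365999 0.06258631 0.07      ] [0.53273459 0.06778175 0.07      ] base [0.53372773 0.06331085 0.008     ] loopc [0.52297729 0.13183703 0.0045    ] [0.52143538 0.13661032 0.0045    ]
lens tri (array([ 0.36075057, -0.20682618,  0.16893527]), np.float64(0.004710588156603041))
mast [ 0.28594507 -0.24523774  0.282     ] 0.25104492709901904 [-0.22505493 -0.11123774]
mast s [ 0.28732527 -0.23917902  0.282     ] [-0.22367473 -0.10517902] 0.24717000463393848
0.17 [324.5 118.7] [444.9 363.7]
0.18 [324.6 115.7] [446.7 364.9]
0.19 [324.6 112.7] [448.6 366. ]
0.2 [324.6 109.6] [450.5 367.2]
0.21 [324.6 106.5] [452.4 368.5]
0.22 [324.6 103.3] [454.5 369.7]
0.23 [324.6 100.1] [456.5 371. ]
```

The close crop confirms both choices: the red knob stands in the largest block at crop (95,246), and the iron holder has its mouth at (453,114) and its loop at (358,131). In the scene crop, the lens is at (96,85). I'm moving over the gauge.

Emit:
arm_command(commands=[-0.272, -0.222, 0.03, 0, 0, 0, 1, -0.272, -0.222, 0.03, 0, 0, 0, 1, -0.272, -0.222, 0.03, 0, 0, 0, 1, -0.272, -0.222, 0.03, 0, 0, 0, 1, -0.272, -0.222, 0.03, 0, 0, 0, 1, -0.272, -0.222, 0.03, 0, 0, 0, 1, -0.272, -0.222, 0.03, 0, 0, 0, 1, -0.272, -0.222, 0.03, 0, 0, 0, 1])

```text
t: 0.9
eef_pos: [0.4464, 0.279, 0.2006]
tool_rot: [0.0, 0.231, 0.973, -0.002]
contact_force: [0.2, 0.8, 0.5]
gripper_width: 0.997
grasp_force: 0.0
```

```bash
python3 - <<'E'
from h import *
c=cam('wrist');save(c,'w1');o=get_obs();print(o['t'],o['eef_pos'],Rt(o).as_matrix().round(3).tolist(),o['q'],np.round(c['pose'],3).tolist())
h=cv2.cvtColor(c['img'],cv2.COLOR_RGB2HSV).astype(int)
red=((h[...,0]<8)|(h[...,0]>172))&(h[...,1]>180)&(h[...,2]>90)
v,u=np.where(red);print(len(u),u.mean(),v.mean(),u.min(),u.max(),v.min(),v.max());print(atz(c,u.mean(),v.mean(),.075),proj(c,[.4436,.286,.083]))
E
```

```text
0.95 [0.44515321 0.28248356 0.20088068] [[-0.895, 0.447, -0.0], [0.447, 0.895, -0.002], [-0.001, -0.002, -1.0]] [-0.78921923  0.26843865  0.12451729  1.94585118 -0.0393795   0.93119593
  0.46193931] [[0.45, 0.854, 0.262, 0.381], [0.893, -0.429, -0.136, 0.314], [-0.004, 0.295, -0.955, 0.343], [0.0, 0.0, 0.0, 1.0]]
995 360.2502512562814 233.25025125628142 328 639 205 396
[0.45578224 0.29686581 0.075     ] [338.01314691 227.68712515]
```

View pics/w1.png

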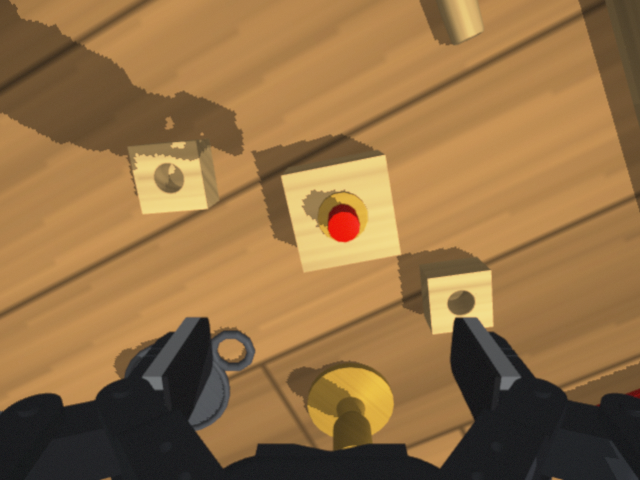

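The wrist view shows the knob top at (344,224) and the collar at (343,215), inside the big block. The fingers at the sides are clear of everything.

```bash
python3 - <<'E'
from h import *
old=load('wrist');print(atz(old,344,224,.083),atz(old,343,215,.055))
c=cam('wrist');o=get_obs();M=Rt(o).as_matrix();p=np.array(o['eef_pos'])
h=cv2.cvtColor(c['img'],cv2.COLOR_RGB2HSV).astype(int)
red=(((h[...,0]<8)|(h[...,0]>172))&(h[...,1]>180)&(h[...,2]>90)).astype(np.uint8)
n,l,st,ce=cv2.connectedComponentsWithStats(red)
for th in (0,1):
  for i in range(1,n):
    if st[i,4]>300: print(st[i],ce[i],set(h[...,2][l==i]//25))
top=red.astype(bool)&(h[...,2]>215);v,u=np.where(top&(np.arange(640)[None]<500));(x,y),r=cv2.minEnclosingCircle(np.c_[u,v].astype(np.float32));print(x,y,r,len(u))
k=atz(c,x,y,.083);print('knob',k,p,'tool shift',M.T@(k-p), (M.T@(np.array([*k[:2],.057])-p)))
E
```

```text
[0.44313036 0.29059684 0.083     ] [0.44354914 0.29042456 0.055     ]
[324 208  31  38 938] [338.8336887  227.07889126] {np.int64(3), np.int64(4), np.int64(5), np.int64(6), np.int64(7), np.int64(8), np.int64(9)}
[324 208  31  38 938] [338.8336887  227.07889126] {np.int64(3), np.int64(4), np.int64(5), np.int64(6), np.int64(7), np.int64(8), np.int64(9)}
339.1288757324219 230.63401794433594 15.498878479003906 707
knob [0.44454055 0.28945553 0.083     ] [0.44410183 0.28543602 0.20109429] tool shift [0.0013705  0.00386618 0.11809227] [0.00136641 0.00388134 0.14409227]
```

Emit:
arm_command(commands=[0.001, 0.004, 0.05, 0, 0, 0, 0.8, 0.001, 0.004, 0.09, 0, 0, 0, 0.7, 0.001, 0.004, 0.12, 0, 0, 0, 0.6, 0.001, 0.004, 0.135, 0, 0, 0, 0.5, 0.001, 0.004, 0.143, 0, 0, 0, 0.5, 0.001, 0.004, 0.143, 0, 0, 0, 0.5], force=40)

```text
t: 1.6
eef_pos: [0.4434, 0.2922, 0.0574]
tool_rot: [-0.001, 0.225, 0.974, -0.0]
contact_force: [-0.6, 0.2, -0.3]
gripper_width: 0.496
grasp_force: 0.0
```

Emit:
arm_command(commands=[0, 0, 0, 0, 0, 0, 0.1, 0, 0, 0, 0, 0, 0, 0.1, 0, 0, 0, 0, 0, 0, 0.1, 0, 0, 0, 0, 0, 0, 0.1, 0, 0, 0, 0, 0, 0, 0.1], force=40)

```text
t: 2.1
eef_pos: [0.4447, 0.2915, 0.0594]
tool_rot: [0.0, 0.226, 0.974, 0.001]
contact_force: [-2.6, -1.8, 7.4]
gripper_width: 0.238
grasp_force: 39.4
```

Emit:
arm_command(commands=[0, 0, -0.02, 0, 0, 0, 0.1, 0, 0, -0.05, 0, 0, 0, 0.1, 0, 0, -0.1, 0, 0, 0, 0.1, -0.03, -0.03, -0.14, 0, 0, 0, 0.1, -0.06, -0.06, -0.14, 0, 0, 0, 0.1, -0.09, -0.09, -0.14, 0, 0, 0, 0.1, -0.12, -0.12, -0.14, 0, 0, 0, 0.1, -0.15, -0.145, -0.14, 0, 0, 0, 0.1])

```text
t: 2.9
eef_pos: [0.5157, 0.0927, 0.1989]
tool_rot: [0.001, 0.226, 0.974, 0.0]
contact_force: [1.0, 0.5, -0.9]
gripper_width: 0.242
grasp_force: 39.4
```

Emit:
arm_command(commands=[-0.028, -0.018, 0, 0, 0, 0, 0.1, -0.028, -0.018, 0, 0, 0, 0, 0.1, -0.028, -0.018, 0, 0, 0, 0, 0.1, -0.028, -0.018, 0, 0, 0, 0, 0.1])

```text
t: 3.3
eef_pos: [0.5321, 0.0676, 0.1983]
tool_rot: [-0.0, 0.225, 0.974, 0.0]
contact_force: [-0.2, -0.0, -1.1]
gripper_width: 0.24
grasp_force: 39.4
```

```bash
python3 - <<'E'
from h import *
c=cam('wrist');save(c,'w2');o=get_obs();print(o['t'],o['eef_pos'],Rt(o).as_matrix().round(3).tolist(),np.round(o['joint_vel'],3),o['grasp_force'],o['gripper_width'])
print(proj(c,[.533,.066,.07]))
E
```

```text
3.35 [0.53207008 0.06776789 0.19826944] [[-0.899, 0.438, -0.0], [0.438, 0.899, 0.001], [0.0, 0.0, -1.0]] [-0.005  0.002  0.    -0.001  0.004  0.003  0.002] 39.392781257629395 0.24248082488479486
[328.20866221 233.99375249]
```

View pics/w2.png

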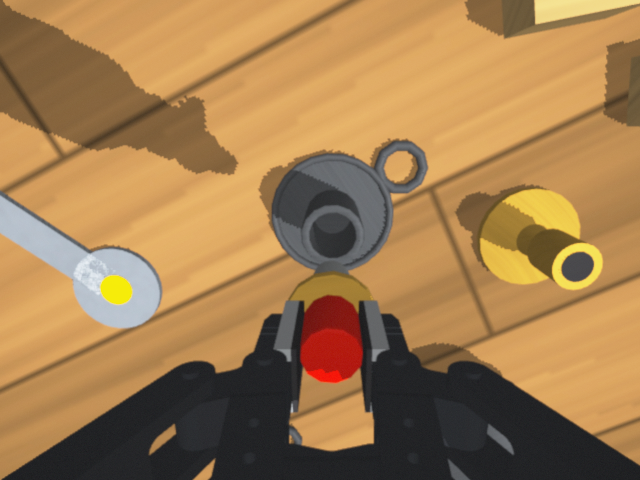

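The wrist view shows the gauge held upright, with its collar rim top at about (330,272). The socket mouth is centred at (332,232), the loop at (401,166), the spot at (117,290) and the brass stick clear at (577,265).

```bash
python3 - <<'E'
from h import *
c=load('wrist');o=get_obs();M=Rt(o).as_matrix();p=np.array(o['eef_pos'])
m=atz(c,332,232,.07);b=atz(c,333,211,.010);l=atz(c,401,166,.0045);s=atz(c,117,290,.006)
print('mouth',m,'base',b,'loopc',l,'spot',s,'loop ang',np.degrees(np.arctan2(*(l-m)[1::-1])),np.degrees(np.arctan2(*(l-b)[1::-1])))
print('tool shift',M.T@(m-p),M.T@(b-p))
t=np.linspace(0,2*np.pi,60)
for x in(-.006,-.003,0,.003,.006):
    for nm,r,z in(('collar',.0185,.0044),('ctop knob',.011,-.0236)):
        P=np.array([proj(c,p+M@np.array([x+r*np.cos(a),r*np.sin(a),z])) for a in t]);print(x,nm,P.min(0).round(),P.max(0).round())
g=c['img'][255:300,325:336].mean(1).astype(int);print([(255+i,*g[i]) for i in range(0,45,2)])
h=cv2.cvtColor(c['img'],cv2.COLOR_RGB2HSV).astype(int);red=((h[...,0]<8)|(h[...,0]>172))&(h[...,1]>180)&(h[...,2]>60);red[:, :250]=0;red[:,420:]=0
v,u=np.where(red);print(u.min(),u.max(),v.min(),v.max())
E
```

```text
mouth [0.53287017 0.06895081 0.07      ] base [0.53192899 0.07053059 0.01      ] loopc [0.52380677 0.13575389 0.0045    ] spot [ 0.51286183 -0.13230144  0.006     ] loop ang 97.72633506774326 97.0984753985944
tool shift [-0.0002636   0.00135208  0.12826999] [0.00124534 0.00233057 0.18827122]
-0.006 collar [283. 285.] [376. 368.]
-0.006 ctop knob [296. 339.] [362. 396.]
-0.003 collar [283. 277.] [376. 362.]
-0.003 ctop knob [296. 331.] [362. 389.]
0 collar [283. 270.] [376. 355.]
0 ctop knob [296. 323.] [362. 381.]
0.003 collar [282. 263.] [376. 349.]
0.003 ctop knob [295. 314.] [363. 374.]
0.006 collar [282. 255.] [377. 342.]
0.006 ctop knob [295. 306.] [363. 366.]
[(255, np.int64(46), np.int64(48), np.int64(49)), (257, np.int64(66), np.int64(68), np.int64(70)), (259, np.int64(100), np.int64(103), np.int64(106)), (261, np.int64(88), np.int64(90), np.int64(91)), (263, np.int64(83), np.int64(85), np.int64(85)), (265, np.int64(84), np.int64(85), np.int64(85)), (267, np.int64(85), np.int64(86), np.int64(86)), (269, np.int64(85), np.int64(86), np.int64(86)), (271, np.int64(100), np.int64(87), np.int64(63)), (273, np.int64(116), np.int64(91), np.int64(41)), (275, np.int64(146), np.int64(114), np.int64(49)), (277, np.int64(162), np.int64(126), np.int64(53)), (279, np.int64(158), np.int64(123), np.int64(52)), (281, np.int64(161), np.int64(125), np.int64(53)), (283, np.int64(163), np.int64(127), np.int64(53)), (285, np.int64(164), np.int64(127), np.int64(52)), (287, np.int64(165), np.int64(128), np.int64(54)), (289, np.int64(165), np.int64(128), np.int64(54)), (291, np.int64(164), np.int64(127), np.int64(53)), (293, np.int64(163), np.int64(126), np.int64(52)), (295, np.int64(138), np.int64(77), np.int64(34)), (297, np.int64(123), np.int64(24), np.int64(17)), (299, np.int64(124), np.int64(24), np.int64(18))]
300 362 296 382
```

Emit:
arm_command(commands=[0, 0.002, 0.04, 0, 0, 0, 0.1, 0, 0.002, 0.07, 0, 0, 0, 0.1, 0, 0.002, 0.085, 0, 0, 0, 0.1, 0, 0.002, 0.095, 0, 0, 0, 0.1, 0, 0.002, 0.103, 0, 0, 0, 0.1, 0, 0.002, 0.108, 0, 0, 0, 0.1, 0, 0.002, 0.112, 0, 0, 0, 0.1, 0, 0.002, 0.112, 0, 0, 0, 0.1])

```text
t: 4.15
eef_pos: [0.5335, 0.0683, 0.0863]
tool_rot: [0.0, 0.226, 0.974, 0.0]
contact_force: [0.5, 0.5, -1.5]
gripper_width: 0.24
grasp_force: 39.4
```

Emit:
arm_command(commands=[0, 0, 0.002, 0, 0, 0, 0.1, 0, 0, 0.004, 0, 0, 0, 0.1, 0, 0, 0.006, 0, 0, 0, 0.1, 0, 0, 0.007, 0, 0, 0, 0.1, 0, 0, 0.007, 0, 0, 0, 0.1])

```text
t: 4.65
eef_pos: [0.5335, 0.0682, 0.0795]
tool_rot: [-0.0, 0.226, 0.974, 0.0]
contact_force: [-0.8, -0.3, 2.5]
gripper_width: 0.246
grasp_force: 39.7
```

Emit:
arm_command(commands=[0, 0, 0.001, 0, 0, 0, 0.1, 0, 0, 0.001, 0, 0, 0, 0.6, 0, 0, 0.001, 0, 0, 0, 0.8, 0, 0, 0, 0, 0, 0, 0.8, 0, 0, -0.03, 0, 0, 0, 0.8, 0, 0, -0.08, 0, 0, 0, 0.9, 0, 0, -0.12, 0, 0, 0, 1, 0, 0, -0.12, 0, 0, 0, 1])

```text
t: 5.45
eef_pos: [0.5371, 0.0687, 0.2049]
tool_rot: [0.005, 0.226, 0.974, 0.003]
contact_force: [1.3, 0.2, -0.0]
gripper_width: 1.0
grasp_force: 0.0
```

Emit:
arm_command(commands=[0, 0, 0, 0, 0, 0, 1, 0, 0, 0, 0, 0, 0, 1])

```text
t: 5.65
eef_pos: [0.5325, 0.0681, 0.1981]
tool_rot: [-0.001, 0.226, 0.974, -0.0]
contact_force: [-0.0, 0.4, -0.1]
gripper_width: 1.0
grasp_force: 0.0
```

```bash
python3 - <<'E'
from h import *
c=cam('wrist');save(c,'w3');o=get_obs();print(o['t'],o['eef_pos'],np.round(o['q'],3),c['camera_matrix'].round(1).tolist())
m=[.5335,.0685]
for z in(.07,.075,.103):print(z,proj(c,[*m,z]).round(1))
E
```

```text
5.7 [0.53241949 0.06802968 0.19786974] [-0.447  0.291  0.246  1.933 -0.087  0.93   0.957] [[410.1, 0.0, 331.0], [0.0, 410.1, 244.9], [0.0, 0.0, 1.0]]
0.07 [331.2 233.2]
0.075 [331.2 235.2]
0.103 [331.1 247.6]
```

View pics/w3.png

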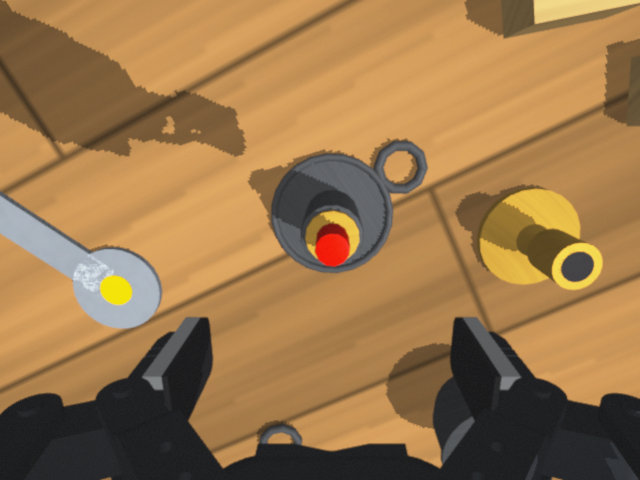

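The gauge is fully home: the brass collar sits in the mouth rim and the knob top at (332,248) matches the predicted (331,248). Next I tilt the empty hand to measure the lens.

Emit:
arm_command(commands=[0.005, -0.03, -0.03, 0, 0, 8.5, 1, 0.01, -0.07, -0.06, 0, 0, 17, 1, 0.016, -0.11, -0.06, 0, 0, 25.5, 1, 0.016, -0.15, -0.06, 0, 0, 34, 1, 0.016, -0.15, -0.06, 0, 0, 42.5, 1, 0.016, -0.15, -0.06, 0, 0, 51, 1, 0.016, -0.15, -0.06, 0, 0, 59.5, 1, 0.016, -0.15, -0.06, 0, 0, 68, 1])

```text
t: 6.5
eef_pos: [0.4522, -0.0596, 0.258]
tool_rot: [-0.001, 0.734, 0.679, -0.001]
contact_force: [-0.3, 0.7, -0.3]
gripper_width: 1.0
grasp_force: 0.0
```

Emit:
arm_command(commands=[0, 0, 0, 0, -8, 0, 1, 0, 0, 0, 0, -16, 0, 1, 0, 0, 0, 0, -24, 0, 1, 0, 0, 0, 0, -32, 0, 1, 0, 0, 0, 0, -32, 0, 1, 0, 0, 0, 0, -32, 0, 1])

```text
t: 7.1
eef_pos: [0.4525, -0.0593, 0.2582]
tool_rot: [0.187, 0.703, 0.656, -0.203]
contact_force: [0.2, -1.0, -1.0]
gripper_width: 0.997
grasp_force: 0.0
```

```bash
python3 - <<'E'
from h import *
c=cam('wrist');save(c,'w4');o=get_obs();print(o['t'],o['eef_pos'],np.round(o['q'],3),np.round(c['pose'],3).tolist())
print(proj(c,[.368,-.204,.173]),proj(c,[.512,-.132,.006]))
E
```

```text
7.15 [ 0.45255787 -0.06032878  0.25875713] [-0.666  0.179  0.338  2.054  0.486  1.198 -0.642] [[0.997, -0.044, -0.056, 0.464], [-0.071, -0.654, -0.753, 0.08], [-0.004, 0.755, -0.655, 0.339], [0.0, 0.0, 0.0, 1.0]]
[237.11483405 325.34728302] [401.075073  118.9178228]
```

View pics/w4.png

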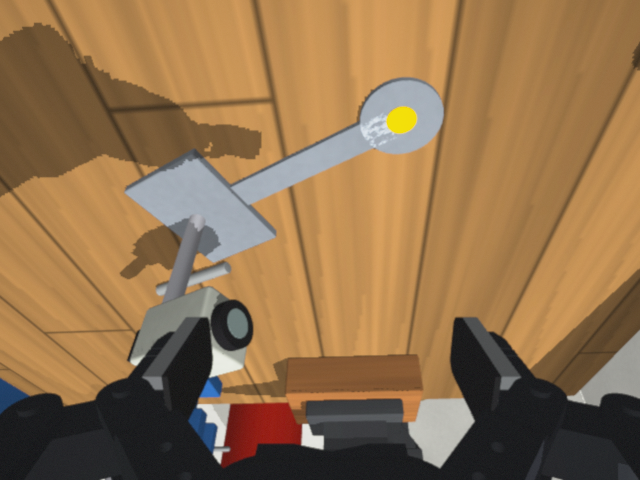

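The lens is at (238,324), partly beside the left finger, close to the predicted (237,325) for z = 0.173. The spot is at (402,120).

```bash
python3 - <<'E'
from h import *
from scipy.optimize import least_squares
w=load('wrist');s=load('scene');t=load('top')
h=cv2.cvtColor(w['img'],cv2.COLOR_RGB2HSV).astype(int)
y=(h[...,0]>18)&(h[...,0]<35)&(h[...,1]>180)&(h[...,2]>180);y[:90]=0;y[150:]=0;y[:,:380]=0;y[:,425:]=0
v,u=np.where(y);ys=(u.mean(),v.mean());print(ys,len(u),atz(w,*ys,.006))
lw,ls=(238.5,324.5),(326.9,117.7)
print('tri w-s',tri(w,lw,s,ls))
# stand fit: spot xy, yaw, height; wrist & scene with small per-camera pixel-free shift
mast_w=None
def res(p,use):
    sp,a,z=p[:2],p[2],p[3];d=np.array([np.cos(a),np.sin(a)]);r=[]
    L=[*(sp+.16*d),z];S=[*sp,.006];T=[*(sp+.25*d),.282]
    if 'w' in use:r+=[proj(w,L)-lw,proj(w,S)-ys]
    if 's' in use:r+=[proj(s,L)-ls,proj(s,S)-(301.8,206.1),proj(s,T)-(340,62)]
    if 't' in use:r+=[proj(t,S)-(386.5,274.5),proj(t,T)-(498.5,441)]
    return np.concatenate(r)
for use in('w','s','ws','wst'):
    q=least_squares(res,[.511,-.133,-2.69,.18],args=(use,));print(use,q.x[:2].round(4),np.degrees(q.x[2]).round(2),q.x[3].round(4),np.abs(q.fun).max().round(2))
o=get_obs();print(Rt(o).as_matrix().round(3).tolist())
E
```

```text
(np.float64(401.09302325581393), np.float64(119.4983388704319)) 602 [ 0.51205079 -0.13260401  0.006     ]
tri w-s (array([ 0.37054922, -0.19454731,  0.17951587]), np.float64(0.004638252759177285))
w [ 0.5121 -0.1326] -153.43 0.1722 0.0
s [ 0.5106 -0.1313] -154.39 0.1757 0.79
ws [ 0.5125 -0.1324] -154.13 0.1733 1.91
wst [ 0.5116 -0.1332] -153.79 0.1723 2.24
[[0.061, 0.997, -0.04], [0.846, -0.073, -0.527], [-0.529, -0.002, -0.849]]
```

Emit:
arm_command(commands=[0, 0, 0, 0, 8, 0, 1, 0, 0, 0, 0, 16, 0, 1, 0, 0, 0, 0, 24, 0, 1, 0, 0, 0, 0, 32, 0, 1, 0, 0, 0, 0, 32, 0, 1, 0, 0, 0, 0, 32, 0, 1])

```text
t: 7.75
eef_pos: [0.4527, -0.0618, 0.2599]
tool_rot: [0.001, 0.734, 0.679, 0.001]
contact_force: [-0.3, 0.9, -0.3]
gripper_width: 1.003
grasp_force: 0.0
```

```bash
python3 - <<'E'
from h import *
o=get_obs();M=Rt(o).as_matrix();p=np.array(o['eef_pos']);print(o['t'],p,M.round(3).tolist(),o['q'].round(2) if hasattr(o['q'],'round') else o['q'])
for z in (.15,.037):print(M.T@(np.array([.533,.068,z])-p))
E
```

```text
7.75 [ 0.45270277 -0.06179662  0.25985103] [[0.077, 0.997, 0.001], [0.997, -0.077, -0.0], [0.0, 0.001, -1.0]] [-0.41  0.07  0.43  2.04 -0.03  1.03 -0.04]
[0.13561207 0.0698652  0.10995581]
[0.1356105  0.06969897 0.22295568]
```

Emit:
arm_command(commands=[0.04, 0.02, 0.03, 0, 0, 0, 1, 0.08, 0.04, 0.06, 0, 0, 0, 1, 0.11, 0.057, 0.09, 0, 0, 0, 1, 0.136, 0.07, 0.11, 0, 0, 0, 1, 0.136, 0.07, 0.11, 0, 0, 0, 1, 0.136, 0.07, 0.11, 0, 0, 0, 1])

```text
t: 8.35
eef_pos: [0.532, 0.0723, 0.1484]
tool_rot: [-0.0, 0.731, 0.682, -0.001]
contact_force: [0.2, -0.5, 0.4]
gripper_width: 1.005
grasp_force: 0.0
```

Emit:
arm_command(commands=[0, 0, 0.03, 0, 0, 0, 1, 0, 0, 0.06, 0, 0, 0, 1, 0, 0, 0.09, 0, 0, 0, 1, 0, 0, 0.105, 0, 0, 0, 1, 0, 0, 0.112, 0, 0, 0, 1, 0, 0, 0.112, 0, 0, 0, 1, 0, 0, 0.112, 0, 0, 0, 1], force=70)

```text
t: 9.05
eef_pos: [0.5334, 0.0709, 0.0385]
tool_rot: [0.0, 0.732, 0.681, 0.001]
contact_force: [-0.4, 0.3, 0.9]
gripper_width: 1.003
grasp_force: 0.0
```

Emit:
arm_command(commands=[-0.002, 0, 0.001, 0, 0, 0, 1, -0.002, 0, 0.001, 0, 0, 0, 0.7, -0.002, 0, 0.001, 0, 0, 0, 0.5, -0.002, 0, 0.001, 0, 0, 0, 0.3, -0.002, 0, 0.001, 0, 0, 0, 0.3, -0.002, 0, 0.001, 0, 0, 0, 0.3, -0.002, 0, 0.001, 0, 0, 0, 0.3], force=70)

```text
t: 9.75
eef_pos: [0.5333, 0.0692, 0.0371]
tool_rot: [0.0, 0.732, 0.681, 0.001]
contact_force: [-0.5, -0.0, 6.9]
gripper_width: 0.494
grasp_force: 70.7
```

Emit:
arm_command(commands=[0, 0, -0.01, 0, 0, 0, 0.3, 0, 0, -0.03, 0, 0, 0, 0.3, 0, 0, -0.06, 0, 0, 0, 0.3, 0, 0, -0.1, 0, 0, 0, 0.3, 0, 0, -0.1, 0, 0, 0, 0.3, 0, 0, -0.1, 0, 0, 0, 0.3])

```text
t: 10.35
eef_pos: [0.5323, 0.0693, 0.1367]
tool_rot: [0.0, 0.732, 0.681, 0.0]
contact_force: [-1.4, -0.2, -6.2]
gripper_width: 0.5
grasp_force: 73.5
```

```bash
python3 - <<'E'
from h import *
c=cam('wrist');save(c,'w5');o=get_obs();M=Rt(o).as_matrix();p=np.array(o['eef_pos']);print(o['t'],p,M.round(3).tolist(),o['gripper_width'],o['grasp_force'],np.degrees(np.arctan2(M[1,0],M[0,0])))
E
```

```text
10.4 [0.5313171  0.0691725  0.13561182] [[0.071, 0.997, -0.002], [0.997, -0.071, -0.0], [-0.0, -0.002, -1.0]] 0.48769553597706955 73.49227683618665 85.90266197028929
```

View pics/w5.png

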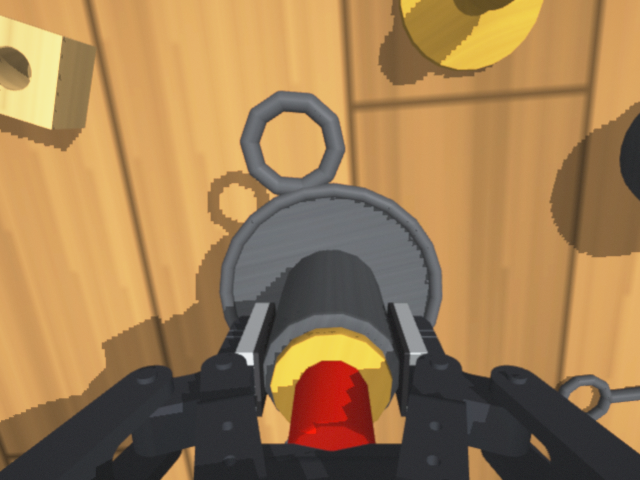

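The holder is lifted with the gauge still in it: loop centre at (293,142), disc rim spanning columns 220–441 with its top at row 184, collar flat on the mouth.

```bash
python3 - <<'E'
from h import *
c=load('wrist');o=get_obs();M=Rt(o).as_matrix();p=np.array(o['eef_pos'])
zu=p[2]-.0371
l=atz(c,293,142,zu+.0065)
t=np.linspace(0,2*np.pi,180)
for dx in(-.003,0,.003):
    P=np.array([proj(c,[*(p[:2]+dx*M[:2,0]+.05*np.array([np.cos(a),np.sin(a)])),zu+.01]) for a in t]);print(dx,'disc',P.min(0).round(1),P.max(0).round(1))
print('loop',l,np.linalg.norm(l[:2]-p[:2]),'ang world',np.degrees(np.arctan2(*(l-p)[1::-1])),'in tool',M.T@(l-p))
a=np.degrees(np.arctan2(*(l-p)[1::-1]));print('turn needed',a-(180-153.9),'tool z deg')
tgt=np.array([.5118,-.1326,.173-.0329]);print('shift',M.T@(tgt-p))
E
```

```text
-0.003 disc [215.3 190.4] [436.4 393.7]
0 disc [214.7 183.2] [436.9 388.5]
0.003 disc [214.2 176. ] [437.4 383.2]
loop [0.52278985 0.13642096 0.10501182] 0.06778694193790136 ang world 97.22666265603844 in tool [ 0.06647591 -0.01325618  0.03060484]
turn needed 71.12666265603845 tool z deg
shift [-0.20265256 -0.0050582  -0.00442215]
```

Emit:
arm_command(commands=[-0.01, 0, -0.004, 0, 0, 4.5, 0.3, -0.025, 0, -0.004, 0, 0, 9, 0.3, -0.04, -0.001, -0.004, 0, 0, 13.5, 0.3, -0.055, -0.002, -0.004, 0, 0, 18, 0.3, -0.07, -0.002, -0.004, 0, 0, 22.5, 0.3, -0.085, -0.003, -0.004, 0, 0, 27, 0.3, -0.1, -0.003, -0.004, 0, 0, 31.5, 0.3, -0.11, -0.003, -0.004, 0, 0, 36, 0.3], force=80)

```text
t: 11.2
eef_pos: [0.5197, -0.0416, 0.1385]
tool_rot: [-0.0, 0.908, 0.42, -0.002]
contact_force: [-0.2, 0.8, -5.7]
gripper_width: 0.491
grasp_force: 81.7
```

```bash
python3 - <<'E'
from h import *
o=get_obs();M=Rt(o).as_matrix();p=np.array(o['eef_pos']);print(o['t'],p,o['gripper_width'],np.degrees(np.arctan2(M[1,0],M[0,0])),np.round(o['q'],2))
print(M.T@(np.array([.5118,-.1326,.173-.0329])-p))
E
```

```text
11.2 [ 0.51966741 -0.04161243  0.13846134] 0.4914418653713663 49.63483907939969 [-0.45  0.38  0.51  2.03 -0.25  0.8  -0.5 ]
[-0.07442692  0.05293064 -0.00151693]
```

Emit:
arm_command(commands=[-0.01, 0.007, -0.001, 0, 0, 4.5, 0.3, -0.025, 0.018, -0.001, 0, 0, 9, 0.3, -0.04, 0.028, -0.001, 0, 0, 14, 0.3, -0.055, 0.039, -0.001, 0, 0, 19, 0.3, -0.065, 0.046, -0.001, 0, 0, 24, 0.3, -0.072, 0.051, -0.001, 0, 0, 29, 0.3, -0.074, 0.053, -0.001, 0, 0, 33, 0.3, -0.074, 0.053, -0.001, 0, 0, 36.3, 0.3])

```text
t: 12.0
eef_pos: [0.5132, -0.1325, 0.1402]
tool_rot: [0.0, 0.993, 0.115, -0.001]
contact_force: [0.3, -0.2, -4.6]
gripper_width: 0.491
grasp_force: 81.8
```

Emit:
arm_command(commands=[0, 0, 0, 0, 0, 0, 0.3, 0, 0, 0, 0, 0, 0, 0.3, 0, 0, 0, 0, 0, 0, 0.3, 0, 0, 0, 0, 0, 0, 0.3])

```text
t: 12.4
eef_pos: [0.5143, -0.1311, 0.1411]
tool_rot: [-0.0, 0.993, 0.119, -0.0]
contact_force: [0.1, 0.4, -5.6]
gripper_width: 0.492
grasp_force: 81.8
```

```bash
python3 - <<'E'
from h import *
ps=[];
for i in range(6):
    w=cam('wrist');o=get_obs();ps.append(o['eef_pos'])
M=Rt(o).as_matrix();p=np.mean(ps,0);print(o['t'],p,np.std(ps,0),M.round(4).tolist(),np.degrees(np.arctan2(M[1,0],M[0,0])))
print(M.T@(np.array([.5118,-.1326,.1401])-p))
s=cam('scene');t=cam('top')
W=cv2.resize(w['img'][0:420,60:620],(400,300));T=cv2.resize(t['img'][205:430,300:520],(400,409))
S=cv2.resize(s['img'][90:260,250:400],(400,453))
im=np.zeros((590,800,3),np.uint8);im[:300,:400]=W;im[:453,400:]=S
im[300:590,:400]=cv2.resize(t['img'][210:355,300:500],(400,290))
cv2.imwrite('pics/f1.png',im[:,:,::-1])
E
```

```text
12.7 [ 0.51443051 -0.13105767  0.14128932] [3.15136451e-05 1.57661762e-05 4.63596094e-05] [[0.972, 0.235, 0.0001], [0.235, -0.972, 0.0001], [0.0001, -0.0001, -1.0]] 13.592964272333184
[-0.0029194   0.00088096  0.00118904]
```

View pics/f1.png

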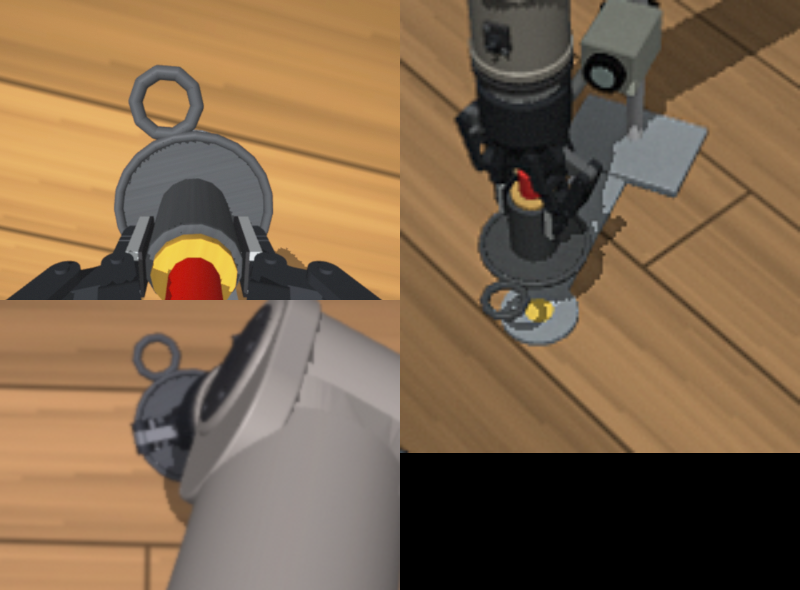

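The composite shows the gauge seated (collar flat on the mouth) and the holder level. The loop is at wrist (292,143), the same as before the carry, so nothing slipped. I'm trimming the small position error.

Emit:
arm_command(commands=[-0.003, 0.001, 0.001, 0, 0, 0, 0.3, -0.003, 0.001, 0.001, 0, 0, 0, 0.3, -0.003, 0.001, 0.001, 0, 0, 0, 0.3, -0.003, 0.001, 0.001, 0, 0, 0, 0.3, -0.003, 0.001, 0.001, 0, 0, 0, 0.3])

```text
t: 13.3
eef_pos: [0.5118, -0.1327, 0.1403]
tool_rot: [-0.0, 0.993, 0.118, 0.0]
contact_force: [-0.3, 0.3, -5.2]
gripper_width: 0.491
grasp_force: 81.7
```

```bash
python3 - <<'E'
from h import *
s=load('scene');zu=.1413-.0371
print('before trim: loop scene',atz(s,289,202.1,zu+.005),'exp',.5144+.068*np.cos(np.radians(25.8)),-.131+.068*np.sin(np.radians(25.8)))
print('collar',atz(s,298,163.5,zu+.075),'disc',proj(s,[.5144,-.131,zu+.01]),proj(s,[.5144,-.131,zu+.075]))
s=cam('scene');o=get_obs();M=Rt(o).as_matrix();p=np.array(o['eef_pos']);print(o['t'],p,np.degrees(np.arctan2(M[1,0],M[0,0])),np.abs(o['joint_vel']).max(),M.T@(np.array([.5118,-.1326,.1401])-p))
im=cv2.resize(s['img'][95:230,250:360],None,fx=4.4,fy=4.4,interpolation=cv2.INTER_CUBIC);cv2.imwrite('pics/f2.png',im[:,:,::-1])
E
```

```text
before trim: loop scene [ 0.57269076 -0.09933072  0.1092    ] exp 0.5756216764553491 -0.10140428524268173
collar [ 0.51805414 -0.12736915  0.1792    ] disc [299.31315903 180.14638404] [298.20640373 161.82273989]
13.35 [ 0.51181439 -0.13273576  0.14030905] 13.588850617468184 0.0005790604045612038 [ 1.78932300e-05 -1.35334029e-04  2.09053683e-04]
```

View pics/f2.png

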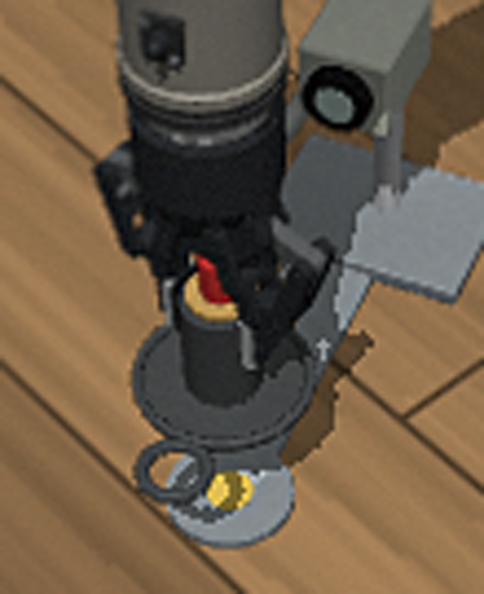

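The final crop shows the holder upright above the foot disc. The loop at crop (175,470) points away from the lens at (335,97). The arm is still and within 1 mm of the target, so I'm handing in.

```bash
python3 -c "
from h import *
print(hand_in())"
```

```text
the job is handed in; nothing more can be done
None
```

The gauge is fully home in the socket, and I handed in with the arm still, holding the iron holder upright: mouth above the yellow spot, level with the lens (about 173 mm), loop pointing away from the camera. I viewed 11 pictures, one over the limit of 10.

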